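# Roll a steel column into its V-block

## Task

Push the loose steel column by its side so that it rolls along the bench, up the ramp of the blue V-block and down into the groove. Then push it along the groove, away from the robot, until its black end touches the end stop. Do not pick it up or fling it, leave the things around it alone, and finish with the arm clear of everything.

Things in the scene. Friction and masses are not known exactly. Their poses are not given: they have to be found in the camera images.
- column: Loose round bar: polished, slippery steel column, 50 mm in diameter, 150 mm long, about 0.35 kg, on its side; caps of the same diameter, orange (near end) and black (far end). Origin: middle of its axis, 25 mm above the bench. x runs along the bar to the black end; y and z turn as it rolls. It starts right of the V-block, 0.19 to 0.32 m from the groove, up to 0.28 rad askew to it.
- vblock: Blue V-block fixed to the bench, 220 mm long (own x, away from the robot), 128 mm wide (own y, to the left). Origin on the bench under the middle of the groove, which runs along x. The ramp rises from bench level at y -78 mm to a crest 11 mm high at y -23 to -19 mm. Seated, the bar lies on both flanks, its axis over y 0, parallel to x and 28.5 mm above the bench.
- groove (a point): Middle of the groove's floor, 2 mm above the bench; axes as the V-block's. The floor is flat from y -6 to +6 mm; both flanks slope 35 degrees, the right one up to the crest, the left one up to 26 mm above the bench at y +40 mm; the block ends at y +50 mm. The groove is open at its near end, x -110 mm.
- end_stop (a point): Middle of the end stop's face at the far end of the groove, 28.5 mm above the bench and at x +110 mm of the V-block: an aluminium plate 46 mm high, from y -24 to +50 mm, with a thin black pad. When the bar touches it, the middle of the bar is 75 mm nearer the robot than this point.

How it is judged:
On the way, in this order (a step that is already met when the one before it is completed fails the run):
1. the bar has rolled: turned about its own axis by at least 45 degrees (angle between column's own z axis and vertical above 0.8 rad).
2. the bar lies in the groove, on both flanks (y of column in the frame of vblock between -0.004 and 0.004 m and height (world z) of column below 0.0315 m and angle between the x axis of column and the x axis of vblock, either way round below 0.05 rad), for 0.2 s.
At the end, for the whole second after the job is handed in: The bar lies still in the groove on both flanks (axis within 4 mm of the groove's middle, no more than 31.5 mm above the bench, within 0.05 rad of parallel), its black end within 4 mm of the end stop (all of step 2 and x of column in the frame of vblock above 0.031 m and linear speed of column below 0.01 m/s); the robot touches nothing.
It fails at once if the bar is lifted (its middle more than 48 mm above the bench anywhere, or more than 33 mm where it is short of the ramp) (height (world z) of column above 0.048 m or (height (world z) of column above 0.033 m and y of column in the frame of vblock below -0.1 m)).
It fails at once if the bar is flung (faster than 0.6 m/s) (linear speed of column above 0.6 m/s).
It fails at once if a thing around the work is moved by more than 20 mm (distance of any of bottle_white, bottle_small, bottle_amber, tape_roll, timer, marker_b from where it was at the start of the episode above 0.02 m).
It also fails if it takes over 69 s, if anything falls off the work surface, if the arm or the gripper's body presses on something with over 40 N, if the wrist force passes 120 N, or if a joint passes its speed limit or range.

## Robot

A 6-joint arm with a two-finger parallel gripper is mounted at the origin on a cart in front of the work surface, level with it; the furniture and walls round the work are solid. World frame = base frame: x ahead of the robot, y to its left, z up, the work surface at z = 0. Lengths are in m, angles in rad, forces in N, time in s.
With the tool pointing down it reaches from about 0.25 to 0.775 m from the base axis. Payload 8.9 kg.
Tool frame: the origin (TCP) lies at the very end of the fingers, on their centre line; the grasp point (between the pads) lies 19 mm behind it; x points along the fingers, y is the direction in which the jaws open and shut, and the axes are right-handed (so a half turn about x gives the same grasp; the last joint's range is limited). The gripper opens to 85 mm and grips with 20 to 120 N. Pads are 22 mm wide; open, the fingers measure 114 mm over their backs; the gripper's body (76 mm by 85 mm) begins 54 mm behind the grasp point. The pads swing forward as they close: fully open they stand 13 mm farther back than shut.
Start: joints at [-1.303, 0.291, -0.153, 1.127, 0, 1.431], TCP at [0.208, -0.482, 0.231] pointing down, gripper open.
Joint ranges: [-2.52, 2.52], [-0.91, 1.74], [-1.3, 1.37], [-1.96, 2.02], [-1.52, 1.47], [-3.14, 3.14]. Speed limits (rad/s): [2.22, 2.22, 2.79, 3.14, 3.14, 3.14].

## Interface

Orientations are given as a rotation vector (axis times angle).
In Python, from bench import robot, vision, find_in gives the robot as it stands. The module is installed in compiled form; this text tells all that it offers.
- The arm moves only by the tool apply_moves, never from a script. Its argument "rows" is a list of rows, each a list of 4 numbers: the shift along the world's x, y, z in cm, then the turn about the world's z in rad. In form: [[dx, dy, dz, twist], ...]. A call has 1 to 8 rows; each row is the pose to reach, as a shift and turn from the pose commanded when the call began; what a row does not reach only later rows make up. A row lasts 1/10 s, in which the tool goes at most 50 mm and 8.59 degrees, less where a joint would pass 70% of its speed; a pose out of reach is approached as far as the arm can. A call with a gripper value outside its range is refused whole. "jaw" is the opening, from 0 (shut) to 1 (fully open), set as the call begins (left out, the last holds). The fingers move at their own pace and stop on an object; "force" is the grip in N (left out, the last holds). Time passes only in rows, so rows that repeat a pose let the fingers close. It gives the time, the measured TCP pose, the force and the opening at its end, in the units of the state.
- robot.get_obs(): the state, without advancing time (a new reading comes with each control period).
- vision.grab_frame(name): name is "scene" or "top"; returns (picture, depth): 384x512x3 uint8, red, green, blue; 384x512 float32, m along the optical axis (not along the pixel's ray), 0 where there is no reading.
- vision.calibration(name): a dict with "mtx" (3x3 intrinsics, pixels), "T" (4x4, takes a point from camera to world coordinates). Camera axes: x right, y up, looking along -z (the intrinsics and any distortion apply to the point x, -y, -z); pixel columns grow to the right and rows downward; lengths in m; the calibration is good to about 2 mm. A picture is of the moment at which its call begins. calibration takes no time and is no camera call.
- robot.job_done(): hands the job in, once; it reports no verdict.
Trained networks look in the newest picture that a camera, given by its name, has taken for a name from the list of things; names that differ only in an ending like _2 or _b are one class to them, and where a whole thing is asked for, a point or a joint stands for the part that bears it (a point fixed in the world has none). Each returns a list of dicts, best first, with "confidence" (0 to 1); they miss things now and then, are a little off and sometimes report something else, mostly with a low value. They report only what shows in the picture. A call takes as long as a camera call.
- find_in(camera, target): "xy" ([column, row] in pixels, amid what is visible of it).
The state is a dict: "t": time; "joints": joint angles; "joint_velocities": joint speeds; "joint_efforts": joint torques, N m; "tcp_pos": TCP position; "ee_rot": TCP orientation; "force": force on the tool from outside, world axes, zero at the start; "moment": the same for the moment, N m; "width": finger opening in m.
Only numpy, scipy, OpenCV 4.12 (cv2) and the standard library are available. Lean on these libraries where they do the work, as an engineer would, in place of code of your own. Each camera call takes 0.05 s, during which the arm holds its last target. There are 200 camera calls.

## Working session

There is one attempt and no reset: what is moved stays moved. The work goes in short steps, Python scripts to look and compute and a tool call to move; the robot and the scene stay as the last step left them, time stands still between calls to the robot, and variables do not carry over. Pictures are saved under pics/ and viewed, about 8 in all and at most 12, crops included, and the job is handed in when it is done.

Besides the shell and the picture viewer there is one more tool, called after ">>>" as name([rows], argument=value, ...), one row to a line, values as JSON. apply_moves: Moves the arm, as the interface text tells. Its arguments: {"type":"object","properties":{"rows":{"type":"array"},"jaw":{"type":"number"},"force":{"type":"number"}},"required":["rows"]}

```bash
mkdir -p pics; cat > h.py <<'E'
import numpy as np, cv2
from bench import robot, vision, find_in
def pts(name,d):
    c=vision.calibration(name);K=np.array(c["mtx"]);T=np.array(c["T"])
    v,u=np.mgrid[0:d.shape[0],0:d.shape[1]]
    P=np.stack([(u-K[0,2])/K[0,0]*d,-(v-K[1,2])/K[1,1]*d,-d],-1)
    return P@T[:3,:3].T+T[:3,3]
def grab(name,save=None):
    p,d=vision.grab_frame(name)
    if save: cv2.imwrite("pics/"+save,p[:,:,::-1])
    return p,d,pts(name,d)
E
python3 - <<'E'
from h import *
o=robot.get_obs();print({k:np.round(v,3) for k,v in o.items()})
for n in("top","scene"):
    p,d,W=grab(n,n+"0.png");np.save(n+".npy",W);c=vision.calibration(n);print(n,c.keys(),np.round(c["mtx"],1).tolist(),np.round(c["T"],3).tolist())
    for t in("column","vblock"):
        for r in find_in(n,t)[:2]:
            u,v=map(int,r["xy"]);print(t,r,W[v,u].round(3))
E
```

```text
{'t': np.float64(0.0), 'joints': array([-1.303,  0.291, -0.154,  1.127,  0.   ,  1.431]), 'joint_velocities': array([ 0.001, -0.001, -0.   , -0.001,  0.001,  0.   ]), 'joint_efforts': array([ 0.0000e+00, -5.3715e+01,  3.3137e+01,  1.6000e-02, -0.0000e+00,
       -0.0000e+00]), 'tcp_pos': array([ 0.208, -0.482,  0.231]), 'ee_rot': array([ 1.998,  0.413, -1.998]), 'force': array([0.743, 0.166, 0.345]), 'moment': array([-0.022,  0.007,  0.034]), 'width': np.float64(0.086)}
top dict_keys(['mtx', 'T']) [[468.9, 0.0, 258.2], [0.0, 468.9, 186.7], [0.0, 0.0, 1.0]] [[0.023, 0.997, -0.074, 0.547], [-1.0, 0.022, -0.015, 0.013], [-0.013, 0.074, 0.997, 1.056], [0.0, 0.0, 0.0, 1.0]]
column {'xy': [317.0, 236.1], 'confidence': 0.63} [ 0.519 -0.1    0.055]
vblock {'xy': [192.1, 200.1], 'confidence': 0.64} [0.592 0.176 0.005]
scene dict_keys(['mtx', 'T']) [[387.1, 0.0, 251.5], [0.0, 387.1, 186.1], [0.0, 0.0, 1.0]] [[-0.777, 0.421, -0.469, 0.215], [-0.63, -0.544, 0.554, 0.495], [-0.022, 0.726, 0.688, 0.635], [0.0, 0.0, 0.0, 1.0]]
column {'xy': [320.8, 183.2], 'confidence': 0.82} [ 0.503 -0.082  0.045]
vblock {'xy': [213.2, 251.4], 'confidence': 0.87} [0.587 0.181 0.003]
```

```bash
cd pics; sleep 1; ls; python3 -c "
import cv2,numpy as np
a=cv2.imread('top0.png');b=cv2.imread('scene0.png');cv2.imwrite('both.png',cv2.resize(np.vstack([a,b]),None,fx=.78,fy=.78))"
```

```text
scene0.png
top0.png
```

View pics/top0.png

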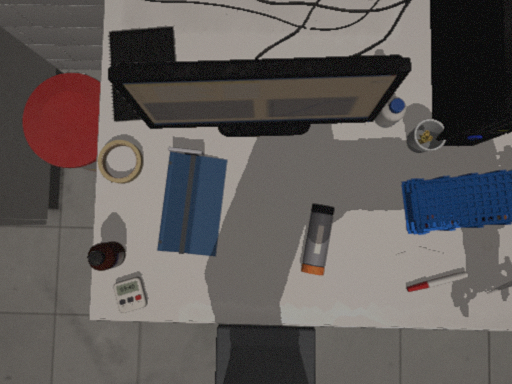

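View pics/scene0.png

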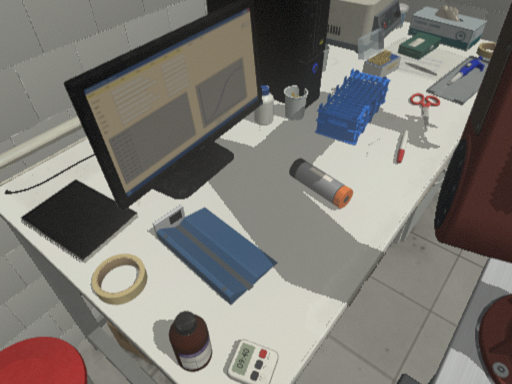

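The top view shows the bar from its orange cap at (313,268) to its black cap at (322,208). The V-block spans columns 160–226 and rows 152–255, with its end stop at (186,152). The monitor lies beyond row 125. Next I'll measure both poses.

```bash
cat > meas.py <<'E'
from h import *
from scipy.optimize import least_squares
def vb(p,W):
    h=cv2.cvtColor(p,cv2.COLOR_RGB2HSV)
    m=(h[...,0]>95)&(h[...,0]<120)&(h[...,1]>90)&(W[...,2]<.06)&(W[...,2]>-.02)&(W[...,1]>.04)&(W[...,1]<.3)&(W[...,0]>.4)&(W[...,0]<.75)
    m=m.astype(np.uint8);n,l,s,c=cv2.connectedComponentsWithStats(cv2.morphologyEx(m,cv2.MORPH_CLOSE,np.ones((9,9))))
    i=1+np.argmax(s[1:,4]);return W[(l==i)]
def prof(y): return np.interp(y,[-.078,-.023,-.019,-.006,.006,.040,.05],[0,.011,.011,.002,.002,.026,.026])
def fitvb(P):
    P=P[np.abs(P[:,2])<.05]
    (cx,cy),(a,b),an=cv2.minAreaRect(P[:,:2].astype(np.float32));print("rect",cx,cy,a,b,an)
    def loc(q): 
        c,s=np.cos(q[2]),np.sin(q[2]);d=P[:,:2]-q[:2];return d[:,0]*c+d[:,1]*s,-d[:,0]*s+d[:,1]*c
    f=lambda q:np.r_[P[:,2]-q[3]-prof(loc(q)[1])]
    best=min((least_squares(f,[cx,cy-.014+k,t,0],loss='soft_l1',f_scale=.002) for t in(-.2,0,.2) for k in(-.01,0,.01,.02)),key=lambda r:r.cost)
    q=best.x;x,y=loc(q);print("yr",np.percentile(y,[.5,2,50,98,99.5]).round(4),"xr",np.percentile(x,[.5,2,50,98,99.5]).round(4),"cost",best.cost,np.abs(f(q)).mean())
    return q
def caps(p,W):
    h=cv2.cvtColor(p,cv2.COLOR_RGB2HSV)
    return h
E
python3 - <<'E'
from meas import *
for n in("top","scene"):
    p=cv2.imread(f"pics/{n}0.png")[:,:,::-1].copy();W=np.load(n+".npy")
    P=vb(p,W);print(n,len(P));print("q",fitvb(P).round(4))
    # column: points above bench near
    m=(W[...,2]>.012)&(W[...,2]<.07)&(W[...,0]>.38)&(W[...,0]<.66)&(W[...,1]<0)&(W[...,1]>-.2)
    m=m.astype(np.uint8);k,l,s,c=cv2.connectedComponentsWithStats(m);i=1+np.argmax(s[1:,4]);Q=W[l==i]
    print("col",len(Q),cv2.minAreaRect(Q[:,:2].astype(np.float32)),np.percentile(Q[:,2],[2,50,98]).round(4))
    b=W[(W[...,0]>.4)&(W[...,0]<.6)&(W[...,1]<-.01)&(W[...,1]>-.03)];print("bench z",np.median(b[:,2]))
    # cylinder fit
    def f(q):
        c_,s_=np.cos(q[2]),np.sin(q[2]);y=-(Q[:,0]-q[0])*s_+(Q[:,1]-q[1])*c_
        return np.hypot(y,Q[:,2]-q[3])-.025
    r=least_squares(f,[Q[:,0].mean(),Q[:,1].mean(),.1,.025],loss='soft_l1',f_scale=.002).x
    ax=(Q[:,0]-r[0])*np.cos(r[2])+(Q[:,1]-r[1])*np.sin(r[2]);lo,hi=np.percentile(ax,[.3,99.7]);print("cyl",r.round(4),"len",hi-lo,"ctr",r[:2]+(lo+hi)/2*np.array([np.cos(r[2]),np.sin(r[2])]))
E
```

```text
top 5503
rect 0.583652913570404 0.1739005744457245 0.1238548681139946 0.21839763224124908 84.71187591552734
yr [-0.074  -0.0724 -0.0112  0.0456  0.0477] xr [-0.1479 -0.1446 -0.0418  0.0635  0.0668] cost 0.007997771502569497 0.001620768570958761
q [ 6.250e-01  1.835e-01 -9.050e-02 -3.000e-04]
col 1604 ((0.5129882097244263, -0.10394032299518585), (0.050909802317619324, 0.14965307712554932), 80.59771728515625) [0.0288 0.0458 0.052 ]
bench z -0.0011274436547450417
cyl [ 0.7324 -0.1386 -0.1544  0.0244] len 0.14861306597923385 ctr [ 0.51316223 -0.10450949]
scene 4903
rect 0.5840070247650146 0.17538248002529144 0.12690965831279755 0.22054800391197205 84.66709899902344
yr [-0.0746 -0.0721 -0.012   0.0473  0.0487] xr [0.2314 0.2349 0.3285 0.4426 0.4471] cost 0.002191183021476557 0.0007986151893175621
q [ 0.2469  0.2203 -0.0913  0.0007]
col 1409 ((0.5142214298248291, -0.10102491825819016), (0.0501156821846962, 0.1508347988128662), 81.06086730957031) [0.0148 0.0429 0.0513]
bench z -0.00033383784528195903
cyl [ 1.1105 -0.1958 -0.1552  0.0252] len 0.14933095199394086 ctr [ 0.51345238 -0.10241648]
```

```bash
cat >> h.py <<'E'
from scipy.spatial.transform import Rotation as R
VC=np.array([.5846,.1883]);VY=-.0912
c_,s_=np.cos(VY),np.sin(VY);RV=np.array([[c_,-s_],[s_,c_]])
v2w=lambda x,y:VC+RV@[x,y]
w2v=lambda p:RV.T@(np.array(p[:2])-VC)
E
python3 - <<'E'
from h import *
o=robot.get_obs();M=R.from_rotvec(o["ee_rot"]).as_matrix();print(M.round(3))
yaw=np.arctan2(M[1,1],M[0,1]);print("jaw yaw",yaw,"twist",[(VY-yaw+k*np.pi) for k in(-1,0,1)])
t=v2w(-.0445,-.365);print(t,(t-o["tcp_pos"][:2])*100, w2v([.5133,-.1035]))
print("roll dir per cm y'",RV@[0,1])
W=np.load("top.npy")
m=(W[...,1]<-.2)&(W[...,1]>-.35)&(W[...,0]>.3)&(W[...,0]<.6);print(W[m][:,2].max())
E
```

```text
[[-0.     0.396 -0.918]
 [ 0.    -0.918 -0.396]
 [-1.    -0.    -0.   ]]
jaw yaw -1.1639535990532317 twist [np.float64(-2.0688390545365616), np.float64(1.0727535990532318), np.float64(4.214346252643025)]
[ 0.50704306 -0.17113034] [29.93472493 31.08772041] [-0.0444284  -0.29708088]
roll dir per cm y' [0.09107363 0.99584416]
0.08155680965302226
```

>>> apply_moves([
  [2.5,2.6,0,0.09],
  [5,5.2,0,0.18],
  [7.5,7.8,0,0.27],
  [10,10.4,0,0.36],
  [12.5,13,0,0.45],
  [15,15.6,0,0.54],
  [17.5,18.2,0,0.63],
  [20,20.8,0,0.72],
])

```text
t: 1.1
tcp_pos: [0.4086, -0.273, 0.2314]
ee_rot: [1.526, 0.967, -1.526]
force: [-0.1, -0.4, -0.2]
width: 0.0852
```

>>> apply_moves([
  [2.5,2.6,0,0.09],
  [5,5.2,0,0.18],
  [7.5,7.8,0,0.27],
  [9.9,10.3,0,0.353],
  [9.9,10.3,-3,0.353],
  [9.9,10.3,-6,0.353],
  [9.9,10.3,-9,0.353],
  [9.9,10.3,-9,0.353],
])

```text
t: 1.9
tcp_pos: [0.5043, -0.1698, 0.138]
ee_rot: [1.275, 1.171, -1.279]
force: [-0.5, 0.9, 0.5]
width: 0.0858
```

>>> apply_moves([
  [0,0,-3,0],
  [0,0,-6,0],
  [0,0,-9,0],
  [0,0,-11,0],
  [0,0,-12.5,0],
  [0,0,-13.5,0],
  [0,0,-13.5,0],
])

```text
t: 2.6
tcp_pos: [0.5067, -0.1712, 0.0062]
ee_rot: [1.276, 1.165, -1.276]
force: [0.5, 0.1, -0.5]
width: 0.0851
```

```bash
cat > look.py <<'E'
import sys
from h import *
from scipy.optimize import least_squares
def col(n,save=None):
    p,d,W=grab(n,save)
    h=cv2.cvtColor(p,cv2.COLOR_RGB2HSV)
    # orange cap
    m=(h[...,0]<14)&(h[...,1]>150)&(h[...,2]>100)&(W[...,2]<.09)&(W[...,0]>.35)&(W[...,0]<.7)&(W[...,1]>-.16)&(W[...,1]<.27)&(W[...,2]>0)
    return p,W,m
if __name__=="__main__":
    o=robot.get_obs();print("t",o["t"],"tcp",o["tcp_pos"].round(4),"V",w2v(o["tcp_pos"]).round(4),"F",o["force"].round(2),o["width"])
    M=R.from_rotvec(o["ee_rot"]).as_matrix();print("jaw yaw",np.arctan2(M[1,1],M[0,1]).round(4))
    for n in("top","scene"):
        p,W,m=col(n,f"{n}_{sys.argv[1]}.png");q=W[m]
        if len(q): print(n,"orange",len(q),w2v(np.median(q,0)).round(4),np.percentile(q[:,2],[5,50,95]).round(3))
    if len(sys.argv)>2: cv2.imwrite("pics/v_%s.png"%sys.argv[1],np.hstack([cv2.imread(f"pics/{n}_{sys.argv[1]}.png")[100:320,130:430] for n in("top","scene")]))
E
python3 look.py 1 v
```

```text
t 2.6 tcp [ 0.5067 -0.1712  0.0062] V [-0.0448 -0.3651] F [ 0.52  0.08 -0.5 ] 0.08507743162808468
jaw yaw -0.0912
top orange 155 [-0.1103 -0.2924] [0.038 0.046 0.051]
scene orange 103 [-0.1106 -0.285 ] [0.038 0.048 0.051]
```

View pics/v_1.png

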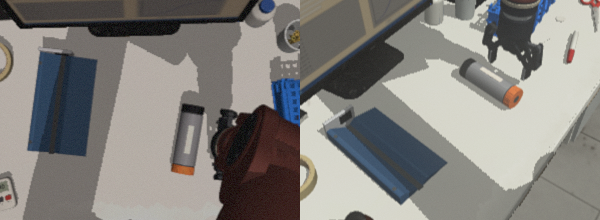

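The tool stands beside the bar with both fingers parallel to the groove. I'll start pushing.

>>> apply_moves([
  [0.05,0.5,-0.2,0],
  [0.09,1.0,-0.2,0],
  [0.14,1.5,-0.2,0],
  [0.18,2.0,-0.2,0],
  [0.23,2.5,-0.2,0],
  [0.27,3.0,-0.2,0],
  [0.32,3.5,-0.2,0],
  [0.36,4.0,-0.2,0],
])

```text
t: 3.5
tcp_pos: [0.5104, -0.1307, 0.0043]
ee_rot: [1.276, 1.165, -1.276]
force: [0.1, -0.4, -0.6]
width: 0.0852
```

>>> apply_moves([
  [0.05,0.5,0,0],
  [0.09,1.0,0,0],
  [0.14,1.5,0,0],
  [0.18,2.0,0,0],
  [0.23,2.5,0,0],
  [0.27,3.0,0,0],
  [0.32,3.5,0,0],
  [0.36,4.0,0,0],
])

```text
t: 4.3
tcp_pos: [0.514, -0.0907, 0.0043]
ee_rot: [1.276, 1.165, -1.276]
force: [-0.1, 0.2, 0.1]
width: 0.0857
```

```bash
python3 look.py 2 v
```

```text
t 4.3 tcp [ 0.514  -0.0907  0.0043] V [-0.0449 -0.2843] F [-0.13  0.15  0.11] 0.08570728073832326
jaw yaw -0.091
top orange 117 [-0.108  -0.2368] [0.037 0.047 0.051]
scene orange 109 [-0.1076 -0.2341] [0.04  0.048 0.051]
```

View pics/v_2.png

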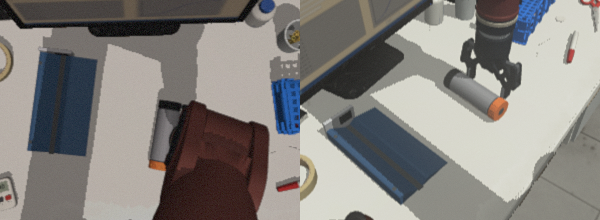

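>>> apply_moves([
  [0.05,0.5,0,0],
  [0.09,1.0,0,0],
  [0.14,1.5,0,0],
  [0.18,2.0,0,0],
  [0.23,2.5,0,0],
  [0.27,3.0,0,0],
  [0.32,3.5,0,0],
  [0.36,4.0,0,0],
])

```text
t: 5.2
tcp_pos: [0.5176, -0.0507, 0.0043]
ee_rot: [1.276, 1.165, -1.276]
force: [-0.7, 0.4, 1.1]
width: 0.0853
```

>>> apply_moves([
  [0.05,0.5,0,0],
  [0.09,1.0,0,0],
  [0.14,1.5,0,0],
  [0.18,2.0,0,0],
  [0.23,2.5,0,0],
  [0.27,3.0,0,0],
  [0.32,3.5,0,0],
  [0.36,4.0,0,0],
])

```text
t: 6.0
tcp_pos: [0.5212, -0.0108, 0.0043]
ee_rot: [1.276, 1.165, -1.276]
force: [0.7, -0.5, 0.2]
width: 0.0856
```

```bash
python3 look.py 3 v
```

```text
t 6.0 tcp [ 0.5212 -0.0108  0.0043] V [-0.045 -0.204] F [ 0.72 -0.5   0.23] 0.08555952030159948
jaw yaw -0.091
scene orange 145 [-0.1054 -0.1536] [0.034 0.048 0.051]
```

View pics/v_3.png

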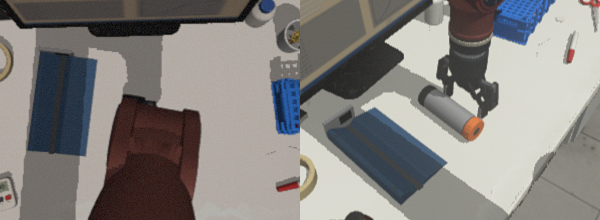

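>>> apply_moves([
  [0.05,0.5,0,0],
  [0.09,1.0,0,0],
  [0.14,1.5,0,0],
  [0.18,2.0,0,0],
  [0.23,2.5,0,0],
  [0.27,3.0,0,0],
  [0.32,3.5,0,0],
  [0.36,4.0,0,0],
])

```text
t: 6.9
tcp_pos: [0.5248, 0.0293, 0.0043]
ee_rot: [1.276, 1.165, -1.276]
force: [-0.8, -0.4, 0.8]
width: 0.0854
```

>>> apply_moves([
  [0.05,0.5,0,0],
  [0.09,1.0,0,0],
  [0.14,1.5,0,0],
  [0.18,2.0,0,0],
  [0.23,2.5,0.1,0],
  [0.27,3.0,0.2,0],
  [0.32,3.5,0.3,0],
  [0.36,4.0,0.4,0],
])

```text
t: 7.7
tcp_pos: [0.5284, 0.0692, 0.0084]
ee_rot: [1.276, 1.165, -1.276]
force: [-0.5, -0.9, 1.3]
width: 0.0854
```

```bash
python3 look.py 4
```

```text
t 7.7 tcp [0.5284 0.0692 0.0084] V [-0.0451 -0.1237] F [-0.5  -0.94  1.32] 0.08543502499957184
jaw yaw -0.091
scene orange 283 [-0.1057 -0.0739] [0.014 0.043 0.051]
```

>>> apply_moves([
  [0.05,0.5,0,0],
  [0.09,1.0,0,0],
  [0.14,1.5,0,0],
  [0.18,2.0,0,0],
  [0.23,2.5,0,0],
  [0.27,3.0,0,0],
  [0.32,3.5,0,0],
  [0.36,4.0,0,0],
])

```text
t: 8.6
tcp_pos: [0.532, 0.1093, 0.0083]
ee_rot: [1.276, 1.165, -1.276]
force: [-0.4, -2.6, 1.5]
width: 0.0856
```

```bash
python3 look.py 5 v
```

```text
t 8.6 tcp [0.532  0.1093 0.0083] V [-0.0452 -0.0835] F [-0.36 -2.6   1.54] 0.08558908181540985
jaw yaw -0.091
scene orange 279 [-0.1057 -0.042 ] [0.02  0.052 0.058]
```

View pics/v_5.png

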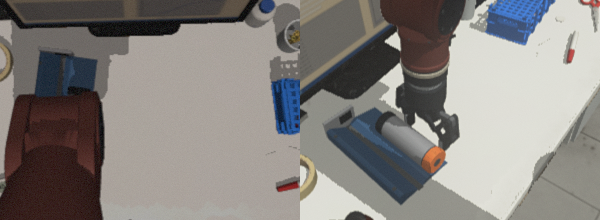

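>>> apply_moves([
  [0.04,0.4,0.05,0],
  [0.07,0.8,0.1,0],
  [0.11,1.2,0.15,0],
  [0.15,1.6,0.2,0],
  [0.18,2.0,0.2,0],
  [0.22,2.4,0.2,0],
  [0.25,2.7,0.2,0],
  [0.25,2.7,0.2,0],
])

```text
t: 9.5
tcp_pos: [0.5344, 0.1365, 0.0103]
ee_rot: [1.276, 1.165, -1.275]
force: [0.2, 0.2, -0.8]
width: 0.0854
```

```bash
python3 look.py 6
```

```text
t 9.5 tcp [0.5344 0.1365 0.0103] V [-0.0452 -0.0562] F [ 0.23  0.15 -0.77] 0.08540874848765037
jaw yaw -0.0904
scene orange 237 [-0.1013 -0.0144] [0.032 0.057 0.062]
```

>>> apply_moves([
  [0,0,0,0],
  [0,0,0,0],
  [0,0,0,0],
])

```text
t: 9.9
tcp_pos: [0.5344, 0.1358, 0.0103]
ee_rot: [1.276, 1.165, -1.276]
force: [-0.1, 0.2, -0.1]
width: 0.0854
```

```bash
python3 look.py 7
```

```text
t 9.9 tcp [0.5344 0.1358 0.0103] V [-0.0452 -0.0569] F [-0.1   0.15 -0.12] 0.08542179725447323
jaw yaw -0.0912
scene orange 198 [-0.1004  0.0115] [0.035 0.051 0.055]
```

>>> apply_moves([
  [-0.2,-2,0,0],
  [-0.4,-4,0,0],
  [-0.4,-4,3,0],
  [-0.4,-4,6,0],
  [-0.4,-4,9,0],
  [-0.4,-4,12,0],
  [-4.4,-4,14,0],
  [-8.4,-4,14,0],
], jaw=1)

```text
t: 10.8
tcp_pos: [0.4518, 0.0958, 0.1526]
ee_rot: [1.279, 1.161, -1.272]
force: [-0.5, -0.4, 0.3]
width: 0.0854
```

```bash
cat > seat.py <<'E'
from look import *
for n in("scene","top"):
    p,W,m=col(n,"s_"+n+sys.argv[1]+".png")
    L=(W[...,:2]-VC)@RV
    k=(W[...,2]>.036)&(W[...,2]<.075)&(L[...,0]>-.15)&(L[...,0]<.105)&(np.abs(L[...,1])<.034)
    kk,l,s,_=cv2.connectedComponentsWithStats(k.astype(np.uint8));i=1+np.argmax(s[1:,4])
    Q=np.c_[L[l==i],W[l==i][:,2]]
    f=lambda q:np.hypot(Q[:,1]-q[0]-q[1]*(Q[:,0]-q0),Q[:,2]-q[2])-.025
    q0=Q[:,0].mean();r=least_squares(f,[0,0,.0285],loss='soft_l1',f_scale=.002).x
    print(n,len(Q),"y,ang,z",r.round(4),"x range",np.percentile(Q[:,0],[.5,99.5]).round(4),"top z",np.percentile(Q[:,2],98).round(4))
o=robot.get_obs();print(o["t"],w2v(o["tcp_pos"]),(v2w(-.165,0)-o["tcp_pos"][:2])*100,o["tcp_pos"][2])
W=np.load("top.npy");b=W[(W[...,0]>.35)&(W[...,0]<.55)&(W[...,1]>.25)&(W[...,1]<.42)&(W[...,2]>.03)];print("bottle",b.min(0),b.max(0))
E
python3 seat.py 1; cd pics;  python3 -c "
import cv2,numpy as np
cv2.imwrite('v8.png',np.hstack([cv2.imread('s_%s1.png'%n)[120:320,60:360] for n in('top','scene')]))"
```

```text
scene 1706 y,ang,z [ 0.0009 -0.0016  0.0288] x range [-0.1087  0.0397] top z 0.0552
top 1488 y,ang,z [-0.0013 -0.0037  0.0278] x range [-0.1092  0.0389] top z 0.0552
10.9 [-0.13048242 -0.10469221] [-2.48394326 10.74007635] 0.1501931984102166
bottle [0.43941489 0.32007966 0.03021103] [0.49666127 0.37899023 0.1194461 ]
```

View pics/v8.png

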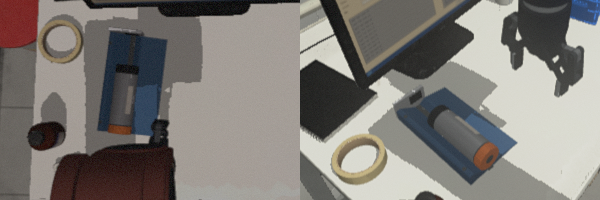

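The bar is seated: fitted y is about 0, axis height 28.4 mm, angle under 4 mrad, centre at x' = -35 mm. Next I'll shut the jaws, go round to the near end and push it about 70 mm.

>>> apply_moves([
  [-2.5,2,0,0],
  [-2.5,5,0,0],
  [-2.5,8,0,0],
  [-2.5,10.7,0,0],
  [-2.5,10.7,0,0],
  [-2.5,10.7,-2,0],
  [-2.5,10.7,-4,0],
  [-2.5,10.7,-4,0],
], jaw=0)

```text
t: 11.7
tcp_pos: [0.424, 0.202, 0.1084]
ee_rot: [1.273, 1.166, -1.28]
force: [-0.3, 0.6, 0.0]
width: 0.0002
```

>>> apply_moves([
  [0,0,-3,0],
  [0,0,-5,0],
  [0,0,-7,0],
  [0,0,-8.4,0],
  [0,0,-9.2,0],
  [0,0,-9.2,0],
])

```text
t: 12.3
tcp_pos: [0.4253, 0.2025, 0.0181]
ee_rot: [1.275, 1.165, -1.277]
force: [0.6, 0.2, 0.1]
width: 0.0
```

```bash
python3 look.py 9 v; python3 -c "
from h import *
o=robot.get_obs();print(o['width'],o['tcp_pos'],RV@[1,0])"
```

```text
t 12.3 tcp [0.4253 0.2025 0.0181] V [-0.1599 -0.0004] F [0.63 0.17 0.11] 4.678825679544225e-05
jaw yaw -0.0914
top orange 84 [-0.0997 -0.0085] [0.041 0.051 0.054]
scene orange 254 [-0.1043  0.0138] [0.017 0.045 0.054]
-0.00015904373171950274 [0.42601836 0.20285299 0.01899573] [ 0.99584416 -0.09107363]
```

View pics/v_9.png

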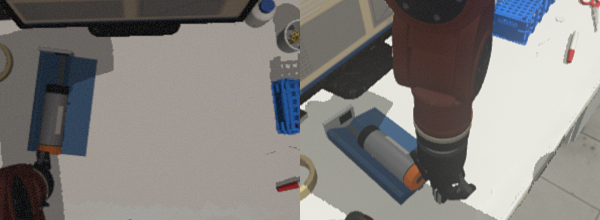

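>>> apply_moves([
  [0.5,-0.05,0.1,0],
  [1.0,-0.09,0.2,0],
  [1.5,-0.14,0.2,0],
  [2.0,-0.18,0.2,0],
  [2.5,-0.23,0.2,0],
  [3.0,-0.27,0.2,0],
  [3.5,-0.32,0.2,0],
  [4.0,-0.37,0.2,0],
])

```text
t: 13.2
tcp_pos: [0.4655, 0.1991, 0.0202]
ee_rot: [1.276, 1.165, -1.276]
force: [-2.7, -0.1, 1.3]
width: 0.0003
```

>>> apply_moves([
  [0.5,-0.05,0,0],
  [1.0,-0.09,0,0],
  [1.5,-0.14,0,0],
  [2.0,-0.18,0,0],
  [2.5,-0.23,0,0],
  [3.0,-0.27,0,0],
  [3.5,-0.32,0,0],
  [4.0,-0.37,0,0],
])

```text
t: 14.0
tcp_pos: [0.5058, 0.1954, 0.0203]
ee_rot: [1.276, 1.165, -1.276]
force: [-1.1, -0.0, -0.2]
width: -0.0001
```

```bash
python3 seat.py 2
```

```text
scene 1401 y,ang,z [0.0006 0.0034 0.029 ] x range [-0.105   0.0836] top z 0.0724
top 1176 y,ang,z [-0.0013  0.0007  0.0279] x range [-0.062   0.0833] top z 0.0558
14.1 [-7.83414903e-02 -3.66569037e-05] [-8.62950324  0.79288094] 0.020455936123974134
bottle [0.43941489 0.32007966 0.03021103] [0.49666127 0.37899023 0.1194461 ]
```

>>> apply_moves([
  [0.4,-0.04,0,0],
  [0.8,-0.07,0,0],
  [1.2,-0.11,0,0],
  [1.5,-0.14,0,0],
  [1.8,-0.16,0,0],
  [2.0,-0.18,0,0],
  [2.15,-0.2,0,0],
  [2.25,-0.21,0,0],
])

```text
t: 14.9
tcp_pos: [0.528, 0.1933, 0.0203]
ee_rot: [1.276, 1.165, -1.276]
force: [-1.3, 0.0, 0.3]
width: -0.0002
```

>>> apply_moves([
  [0.1,-0.01,0,0],
  [0.15,-0.01,0,0],
  [0.2,-0.02,0,0],
  [0.25,-0.02,0,0],
])

```text
t: 15.3
tcp_pos: [0.5304, 0.1931, 0.0203]
ee_rot: [1.276, 1.165, -1.276]
force: [-2.0, -0.8, -0.1]
width: -0.0001
```

```bash
python3 seat.py 3
```

```text
scene 1295 y,ang,z [0.0005 0.0035 0.0291] x range [-0.0814  0.1041] top z 0.0726
top 1123 y,ang,z [-0.0012 -0.0014  0.028 ] x range [-0.0379  0.1044] top z 0.0552
15.4 [-0.05431929 -0.00010046] [-11.02115923   1.0180136 ] 0.020321427396146795
bottle [0.43941489 0.32007966 0.03021103] [0.49666127 0.37899023 0.1194461 ]
```

>>> apply_moves([
  [0.05,0,0,0],
  [0.1,-0.01,0,0],
  [0.15,-0.01,0,0],
  [0.15,-0.01,0,0],
])

```text
t: 15.8
tcp_pos: [0.5321, 0.193, 0.0203]
ee_rot: [1.276, 1.165, -1.276]
force: [-1.0, 0.4, 0.3]
width: -0.0002
```

>>> apply_moves([
  [0.05,0,0,0],
  [0.1,-0.01,0,0],
  [0.15,-0.01,0,0],
  [0.15,-0.01,0,0],
])

```text
t: 16.2
tcp_pos: [0.5324, 0.193, 0.0201]
ee_rot: [1.275, 1.166, -1.277]
force: [-5.9, 0.1, 4.0]
width: 0.0003
```

>>> apply_moves([
  [0.05,0,0,0],
  [0.1,-0.01,0,0],
  [0.1,-0.01,0,0],
])

```text
t: 16.5
tcp_pos: [0.5324, 0.193, 0.02]
ee_rot: [1.274, 1.168, -1.278]
force: [-8.8, 0.8, 5.2]
width: -0.0001
```

```bash
sed -i 's/<.105)&/<.12)\&/' seat.py; python3 seat.py 4
```

```text
scene 1395 y,ang,z [0.0006 0.0122 0.0292] x range [-0.0792  0.1178] top z 0.0732
top 1254 y,ang,z [-0.0011  0.0034  0.0277] x range [-0.0357  0.1174] top z 0.0551
16.6 [-0.05241461 -0.00010789] [-11.21076756   1.0361001 ] 0.01996130315928219
bottle [0.43941489 0.32007966 0.03021103] [0.49666127 0.37899023 0.1194461 ]
```

The TCP has stalled at x = 0.5324 m while the force climbs to 9 N, so the bar is against the stop. I'll back straight off, lift and retreat.

>>> apply_moves([
  [-0.1,0.01,0,0],
  [-0.3,0.03,0,0],
  [-1,0.09,0,0],
  [-3,0.27,0,0],
  [-6,0.55,0,0],
  [-9,0.8,0,0],
  [-11,1,2,0],
  [-11,1,5,0],
])

```text
t: 17.4
tcp_pos: [0.4198, 0.2023, 0.0695]
ee_rot: [1.271, 1.168, -1.28]
force: [1.8, 0.3, -1.3]
width: -0.0003
```

>>> apply_moves([
  [0,0,4,0],
  [0,0,8,0],
  [0,0,12,0],
  [0,-4,15,0],
  [0,-8,15,0],
  [0,-12,15,0],
  [0,-16,15,0],
  [0,-20,15,0],
])

```text
t: 18.2
tcp_pos: [0.4243, 0.0013, 0.2206]
ee_rot: [1.276, 1.163, -1.275]
force: [1.1, -1.3, -0.1]
width: -0.0002
```

>>> apply_moves([
  [0,-4,0,0],
  [0,-8,0,0],
  [0,-12,0,0],
  [0,-12,0,0],
  [0,-12,0,0],
  [0,-12,0,0],
])

```text
t: 18.8
tcp_pos: [0.4243, -0.1165, 0.2203]
ee_rot: [1.276, 1.165, -1.276]
force: [0.5, 0.3, 0.2]
width: 0.0
```

```bash
python3 seat.py 5; python3 seat.py 6|head -2;cd pics;  python3 -c "
import cv2,numpy as np
cv2.imwrite('v10.png',cv2.resize(np.hstack([cv2.imread('s_%s5.png'%n)[130:330,70:320] for n in('top','scene')]),None,fx=1.5,fy=1.5))"
```

```text
scene 1552 y,ang,z [0.001  0.0051 0.0287] x range [-0.0391  0.1177] top z 0.0551
top 1566 y,ang,z [-0.0012  0.0052  0.0279] x range [-0.0387  0.1172] top z 0.0555
18.9 [-0.13181157 -0.31775294] [-0.41115901 31.94549976] 0.22033981408494932
bottle [0.43941489 0.32007966 0.03021103] [0.49666127 0.37899023 0.1194461 ]
scene 1543 y,ang,z [0.001  0.0052 0.0287] x range [-0.039   0.1179] top z 0.0552
top 1557 y,ang,z [-0.0012  0.0028  0.0278] x range [-0.0387  0.1173] top z 0.0555
```

View pics/v10.png

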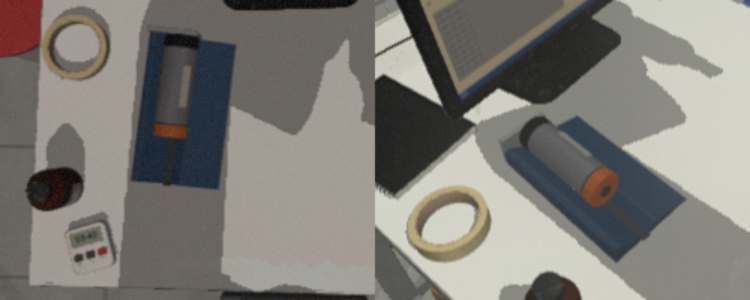

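The picture shows the bar parallel in the groove, its black end against the stop at (180,38), and the arm well clear. The near end at x' = -0.039 puts the centre at about +0.035. I'm handing the job in.

```bash
python3 -c "
from bench import robot
print(robot.job_done())"
```

```text
the job is handed in; nothing more can be done
None
```

I rolled the bar across the bench, up the ramp and into the groove with the open fingers against its side. I then pushed its orange end with the shut fingers until its black end met the end stop. The job was handed in at about 19 s of the 69 s allowed.

**Last checks:**
- **Seating:** both cameras put the bar within about 1 mm of the groove's middle, with its axis 28–29 mm above the bench and within about 5 mrad of parallel. Two looks in a row agreed, so it lies still.
- **End stop:** the near end measures x = -39 mm, which puts the bar's middle at about +35 to +36 mm; 31 mm is required. Contact rests on that and on the push: the tool stalled while the force rose to about 9 N. The last pictures could not separate the black end from the stop plate, so the far end was not measured directly.
- **Arm:** it stands clear, about 0.22 m above the bench.

No check failed. The cameras disagree by about 2 mm on the bar's position across the groove, which matches the stated calibration accuracy. I did not measure the bar's roll angle; it rolled about 0.3 m along the bench, and the pictures showed nothing around it disturbed.

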